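# Set the straightedge against the capping bed and its stop

## Robot

A 7-joint arm with a two-finger parallel gripper is mounted at the origin on the work surface. World frame = base frame: x ahead of the robot, y to its left, z up, the work surface at z = 0. Lengths are in m, angles in rad, forces in N, time in s.
With the tool pointing down it reaches from about 0.4 to 0.85 m from the base axis. Payload 10.4 kg.
Tool frame: the origin (TCP) lies at the very end of the fingers, on their centre line; the grasp point (between the pads) lies 19 mm behind it; z points along the fingers, y is the line along which they close (so a half turn about z gives the same grasp; the last joint's range is limited). The gripper opens to 87 mm and grips with 3 to 60 N. Pads are 19 mm wide; open, the fingers measure 117 mm over their backs; the gripper's body (75 mm by 190 mm) begins 51 mm behind the grasp point.
Start: joints at [-1.217, 0.332, -0.065, 1.46, 0.022, 1.35, -0.088], TCP at [0.23, 0.581, 0.223] pointing down, gripper open.
Joint ranges: [-2.6, 2.6], [-0.5, 2.12], [-1.47, 1.34], [0.16, 2.42], [-1.27, 4.41], [0.06, 2.06], [-2.6, 2.6]. Speed limits (rad/s): [2.22, 2.22, 2.79, 2.79, 3.14, 3.14, 3.14].

## Interface

Orientations are given as a unit quaternion [x, y, z, w].
In Python, from bench import * gives the robot as it stands.
- The arm moves only by the tool carry_out, never from a script. Its argument "deltas" is a list of rows, each an object with "hand": the finger opening in mm, from 0 to 87; "dp": the shift along the tool's x, y, z each as a share of 250 mm, from -1 to 1, a list of three; "spin": the turn about the tool's z as a share of pi rad, from -1 to 1. In form: [{"hand": hand, "dp": [dx, dy, dz], "spin": spin}, ...]. A call has 1 to 20 rows; each row is the pose to reach, as a shift and turn from the pose commanded when the call began, along the tool's axes at that moment, turning the shorter way round; what a row does not reach only later rows make up. A row lasts 1/10 s, in which the tool goes at most 50 mm and 8.59 degrees, less where a joint would pass 70% of its speed; a pose out of reach is approached as far as the arm can. A call with a number of a shift or a turn outside -1 to 1 is refused whole. A call with a gripper value outside its range is refused whole. The fingers move at their own pace and stop on an object; "force" is the grip in N (left out, the last holds). Time passes only in rows, so rows that repeat a pose let the fingers close. It gives the time, the measured TCP pose, the force, the opening and the grip force at its end, in the units of the state.
- read_state(): the state, without advancing time (a new reading comes with each control period).
- camera(name): name is "scene" or "top" or "wrist"; returns the picture (480x640x3 uint8, red, green, blue); there is no depth.
- get_calibration(name): a dict with "fx", "fy", "cx", "cy" (pixels), "k1" (the pictures are not rectified: a ray, as slopes to the right and down, at radius r is drawn at 1 + k1 r^2 times it, then the intrinsics apply), "R" (3x3) and "t" (3): a world point X has camera coordinates R X + t; the wrist camera has in their place "mount" (4x4, takes a point from camera to tool coordinates, whose origin is the TCP and whose axes are the flange's). Camera axes: x right, y down, z forward; pixel columns grow to the right and rows downward; lengths in m; the calibration is good to about 2 mm. A picture is of the moment at which its call begins: read the wrist's pose just before it. get_calibration takes no time and is no camera call.
- close_job(): hands the job in; it is judged then, once.
The state is a dict: "time": time; "joint_positions": joint angles; "joint_vel": joint speeds; "joint_torque": joint torques, N m; "ee_pos": TCP position; "eef_rot": TCP orientation; "ft_force": force on the tool from outside, world axes, zero at the start; "torque": the same for the moment, N m; "width": finger opening in m; "grip_force": force on a finger pad.
Only numpy, scipy, OpenCV 4.12 (cv2) and the standard library are available. Lean on these libraries where they do the work, as an engineer would, in place of code of your own. Each camera call takes 0.05 s, during which the arm holds its last target. There are 200 camera calls.

## Task

Get the capping bench ready: take the one white bottle that stands in the lane between the blue straightedge and the long front face of the grey machine bed, and stand it upright on the yellow mat, wholly on it. Then slide the straightedge along the bench, without lifting it, until its long side lies flush along the bed's front face and its end butts against the red stop. Leave the other bottles and the jars standing where they are.

Things in the scene. Friction and masses are not known exactly. Their poses are not given: they have to be found in the camera images.
- straightedge: Loose blue-anodised aluminium straightedge, a plain bar with white graduations and a bare metal stripe on top: 180 mm long (its y), 36 mm wide (its x), 25 mm high, about 450 g. Origin: centre of its underside, z up. Either long side and either end may be used.
- bed: Grey machine bed fixed to the bench: 380 mm long (its y), 140 mm deep (its x), 40 mm high. Origin: on the bench, in the middle of the long front face; the face lies in the plane x = 0, +x goes into the bed, -x points out of the face to the lane and the robot.
- red_stop: Red end stop fixed at one end of the bed's front face (left or right, varies): block 24 mm wide (its y), 50 mm high, standing out 45 mm from the face towards the robot, with a 60 mm arm and black knob over the bed (to 63 mm high). Origin: on the bench, in the plane of the face, middle of its width; axes as the bed's. The straightedge's end butts against its side.
- black_stop: Black end stop fixed at one end of the bed's front face (left or right, varies): block 24 mm wide (its y), 50 mm high, standing out 45 mm from the face towards the robot, with a 60 mm arm and black knob over the bed (to 63 mm high). Origin: on the bench, in the plane of the face, middle of its width; axes as the bed's. Not to be used; it only limits the lane at its other end.
- bottle_blue: White round dropper bottle with blue cap and nozzle: body 48 mm diameter straight up to 90 mm, shoulder to 106 mm, cap 23 mm diameter to 121 mm, pointed nozzle to 140 mm; about 130 g. Origin: centre of its underside, z up. Of the three bottles, one (any) stands in the lane in front of the bed, the others stand off to the left and right.
- bottle_orange: White round dropper bottle with orange cap and nozzle: body 48 mm diameter straight up to 90 mm, shoulder to 106 mm, cap 23 mm diameter to 121 mm, pointed nozzle to 140 mm; about 130 g. Origin: centre of its underside, z up. Of the three bottles, one (any) stands in the lane in front of the bed, the others stand off to the left and right.
- bottle_green: White round dropper bottle with green cap and nozzle: body 48 mm diameter straight up to 90 mm, shoulder to 106 mm, cap 23 mm diameter to 121 mm, pointed nozzle to 140 mm; about 130 g. Origin: centre of its underside, z up. Of the three bottles, one (any) stands in the lane in front of the bed, the others stand off to the left and right.
- mat: Yellow square mat fixed on the bench, 110 x 110 mm, 4 mm thick, to the left or right of the robot. Origin: centre of its underside.
- scale: White bench scale with a steel pan, fixed, 110 x 110 mm, 35 mm high, on the side where the mat is not. Origin: centre of its underside. An obstacle.
- jar_a: Amber jar with a blue lid, 42 mm diameter, 55 mm high, standing on top of the bed towards its back. Origin: centre of its underside. Leave it.
- jar_b: Amber jar with a white lid, 42 mm diameter, 55 mm high, standing on top of the bed towards its back. Origin: centre of its underside. Leave it.
There are look-alikes about, which are no part of the job. Several things have the shape of the straightedge; the one meant has the colours described above.

How it is judged:
By the outcome, as a careful person would: the job done as asked, in the order asked, and still so for the second after the job is handed in, with the robot touching nothing.
It also fails if it takes over 72 s, if anything falls off the work surface, if the arm or the gripper's body presses on something with over 40 N, if the wrist force passes 120 N, or if a joint passes its speed limit or range.

## Working session

There is one attempt and no reset: what is moved stays moved. The work goes in short steps, Python scripts to look and compute and a tool call to move; the robot and the scene stay as the last step left them, time stands still between calls to the robot, and variables do not carry over. Pictures are saved under pics/ and viewed, at most 11 in all, crops included, and the job is handed in when it is done.

Besides the shell and the picture viewer there is one more tool, called after ">>>" as name(argument=value, ...) on one line, values as JSON. carry_out: Moves the arm, as the interface text tells. Its arguments: {"type":"object","properties":{"deltas":{"type":"array","items":{"type":"object","properties":{"hand":{"type":"number"},"dp":{"type":"array","items":{"type":"number","minimum":-1,"maximum":1}},"spin":{"type":"number","minimum":-1,"maximum":1}}}},"force":{"type":"number"}},"required":["deltas"]}

```bash
ls; mkdir -p pics
python3 - <<'E'
from bench import *
import cv2
for n in("scene","top"):
    im=camera(n); cv2.imwrite(f"pics/{n}1.png",im[:,:,::-1])
    c=get_calibration(n); print(n,c)
print(get_calibration("wrist")); print(read_state())
E
```

```text
pics
scene {'fx': 562.9371537763985, 'fy': 562.9371537763985, 'cx': 324.26273601059097, 'cy': 241.6947733004375, 'k1': -0.02793233395814827, 'R': array([[-0.77013262,  0.63740574,  0.02469139],
       [ 0.3299339 ,  0.43116699, -0.83978488],
       [-0.54592982, -0.6385992 , -0.54235753]]), 't': array([ 0.42849685, -0.12593399,  1.42464871])}
top {'fx': 586.2672579318458, 'fy': 586.2672579318458, 'cx': 317.3271052770901, 'cy': 226.12861184919942, 'k1': -0.1519595751972809, 'R': array([[-0.02645728, -0.99913891, -0.03196023],
       [-0.99397329,  0.02969596, -0.10552372],
       [ 0.10638195,  0.02897574, -0.99390306]]), 't': array([0.03718701, 0.58170447, 1.21572698])}
{'fx': 382.9841133058752, 'fy': 382.9841133058752, 'cx': 326.73744192008127, 'cy': 246.54827094099343, 'k1': 0.01817858409699778, 'mount': array([[-1.57995017e-03, -9.55265597e-01, -2.95745063e-01,
         8.19986186e-02],
       [ 9.99998752e-01, -1.50319004e-03, -4.86914173e-04,
         7.20831496e-05],
       [ 2.05713249e-05, -2.95745463e-01,  9.55266780e-01,
        -1.61644351e-01],
       [ 0.00000000e+00,  0.00000000e+00,  0.00000000e+00,
         1.00000000e+00]])}
{'time': 0.1, 'joint_positions': array([-1.21662639,  0.33274436, -0.06467112,  1.46086983,  0.02158931,
        1.34989065, -0.08849696]), 'joint_vel': array([-0.00162886, -0.00051794, -0.00055626, -0.00181342, -0.00065232,
       -0.00048818,  0.00028888]), 'joint_torque': array([ 7.91366419e-04, -6.24545932e+01,  2.40970758e-02, -3.90714061e+01,
       -6.16438477e-02,  3.67568561e-02,  4.31144827e-05]), 'ee_pos': array([0.22983763, 0.58083171, 0.22186762]), 'eef_rot': array([ 1.87276150e-01,  9.82307118e-01, -6.02540227e-04, -8.65543842e-05]), 'ft_force': array([-0.2987738 ,  0.17174287, -0.30288598]), 'torque': array([-0.02698461, -0.04948617,  0.0178025 ]), 'grip_force': 0.0, 'width': 0.08696367883764049}
```

View pics/top1.png

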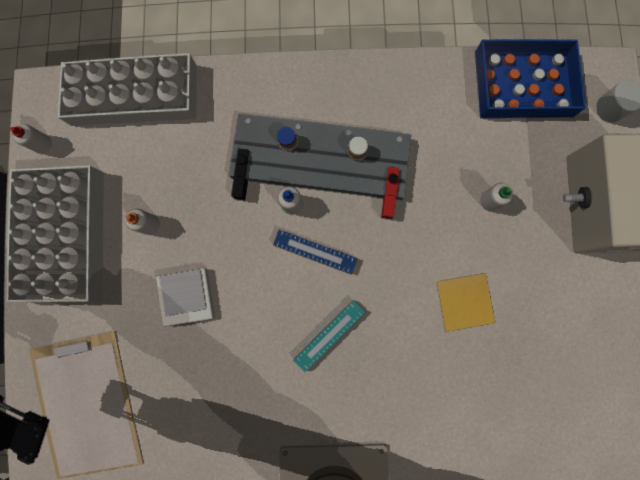

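View pics/scene1.png

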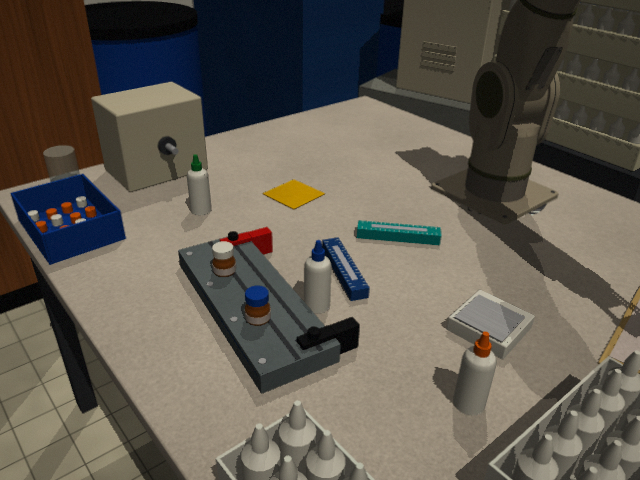

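Blue-capped bottle is in the lane (top px 288,197). The straightedge is at (315,251), with the teal look-alike at (330,335). The red stop is at the right end of the bed (391,192), the mat at (466,302) and the scale at (185,296).

```bash
cat > h.py <<'E'
from bench import *
import cv2, numpy as np
def rays(n,uv,st=None):
    c=get_calibration(n); uv=np.atleast_2d(np.array(uv,float))
    d=np.c_[(uv[:,0]-c["cx"])/c["fx"],(uv[:,1]-c["cy"])/c["fy"]]; p=d.copy()
    for _ in range(10): p=d/(1+c["k1"]*(p**2).sum(1,keepdims=True))
    v=np.c_[p,np.ones(len(p))]
    if n=="wrist":
        from scipy.spatial.transform import Rotation as Q
        R=Q.from_quat(st["eef_rot"]).as_matrix(); M=c["mount"]
        return st["ee_pos"]+R@M[:3,3], v@(R@M[:3,:3]).T
    return -c["R"].T@c["t"], v@c["R"]
def plane(n,uv,z,st=None):
    o,v=rays(n,uv,st); return (o+v*((z-o[2])/v[:,2])[:,None])[:,:2]
def tri(n1,uv1,n2,uv2,s2=None):
    a,u=rays(n1,uv1); b,w=rays(n2,uv2,s2); u=u[0];w=w[0]
    s=np.linalg.lstsq(np.c_[u,-w],b-a,rcond=None)[0]
    p,q=a+s[0]*u,b+s[1]*w; return (p+q)/2,np.linalg.norm(p-q)
def blobs(im,lo,hi,amin=60):
    m=cv2.inRange(cv2.cvtColor(im,cv2.COLOR_RGB2HSV),lo,hi)
    cs,_=cv2.findContours(m,cv2.RETR_EXTERNAL,cv2.CHAIN_APPROX_NONE)
    return [c[:,0,:] for c in cs if cv2.contourArea(c)>amin]
def rect(P):
    (c,s,a)=cv2.minAreaRect((P*1000).astype(np.float32)); return np.round(c,1),np.round(s,1),round(a,1)
E
python3 - <<'E'
from h import *
im=cv2.imread("pics/top1.png")[:,:,::-1]; sc=cv2.imread("pics/scene1.png")[:,:,::-1]
print("cams",rays("top",[[0,0]])[0],rays("scene",[[0,0]])[0])
for nm,lo,hi,z in(("blue",(105,110,30),(125,255,255),.025),("yel",(18,130,80),(32,255,255),.004),("red",(0,190,60),(5,255,255),.05),("red2",(175,190,60),(180,255,255),.05),("teal",(80,120,40),(98,255,255),.025)):
    for c in blobs(im,lo,hi): print(nm,c.mean(0).round(),rect(plane("top",c,z)))
for nm,lo,hi in(("blue",(105,110,30),(125,255,255)),):
    for c in blobs(sc,lo,hi,30): print("scene",nm,c.mean(0).round(),c.min(0),c.max(0), c[c[:,1].argmin()])
cv2.imwrite("pics/c1.png",cv2.resize(im[110:280,220:420,::-1],None,fx=3.5,fy=3.5,interpolation=2))
E
```

```text
cams [ 0.44985117 -0.01534588  1.27088689] [1.1493075  0.69095176 0.65633131]
blue [338. 258.] (array([512.8, -13.8]), array([87.4, 33.3]), 67.8)
blue [286. 241.] (array([553.9,  88.4]), array([47.3, 32.8]), 67.3)
blue [288. 195.] (array([651.5,  83.5]), array([19.5, 19.8]), 88.8)
blue [286. 136.] (array([784. ,  84.7]), array([39.9, 37.4]), 42.8)
blue [528.  78.] (array([ 903.9, -466. ]), array([182.2, 244.4]), 0.1)
yel [465. 302.] (array([ 411.5, -293.5]), array([107.6, 108.3]), 7.9)
red [389. 199.] (array([ 635.4, -132.8]), array([22.9, 79.9]), 80.1)
teal [310. 352.] (array([319.1,  36.1]), array([34.2, 85. ]), 43.5)
teal [348. 320.] (array([380.5, -30. ]), array([32.7, 86.4]), 43.3)
scene blue [256. 296.] [245 285] [268 306] [255 285]
scene blue [318. 251.] [312 240] [324 261] [317 240]
scene blue [346. 266.] [323 238] [368 300] [334 238]
scene blue [ 67. 218.] [ 11 174] [124 264] [ 82 174]
scene blue [256.  45.] [92  0] [400 135] [208   0]
```

View pics/c1.png

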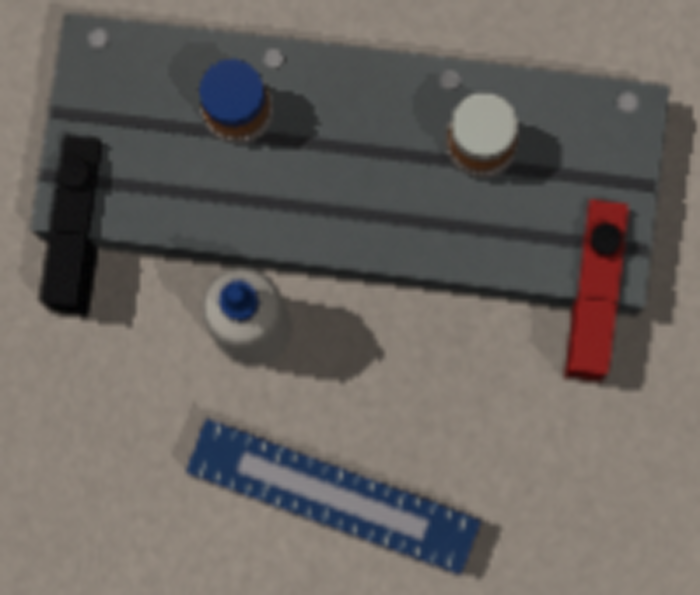

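The crop shows the bed's front edge, the black stop on the left, and the red stop's inner side at about crop (585,300). The straightedge corners are at crop (207,422), (480,520), (460,573) and (190,472).

Run:
```python
from h import *
im=cv2.imread("pics/top1.png")[:,:,::-1]
def cr(p): return (np.array(p)+.5)/3.5-.5+[220,110]
def ang(P): d=P[-1]-P[0]; return np.degrees(np.arctan2(d[0],-d[1])).round(2)  # slope dx per -dy
cs=[c for c in blobs(im,(105,110,30),(125,255,255)) if c[:,1].mean()>220]
print("edge",rect(plane("top",np.vstack(cs),.025)))
print("edge corners",plane("top",cr([[207,422],[480,520],[460,573],[190,472]]),.025).round(4).tolist())
P=plane("top",cr([[130,242],[550,290]]),.04); print("bed top front",P.round(4).tolist(),ang(P))
P=plane("top",cr([[150,257],[300,274],[550,302]]),.0); print("bed bottom front",P.round(4).tolist(),ang(P))
print("red inner",plane("top",cr([[583,297],[567,373]]),.05).round(4).tolist(),"red outer",plane("top",cr([[617,300],[605,378]]),.05).round(4).tolist())
print("bottle tip/cap",tri("top",cr([[231,292]]),"scene",[[317.5,240]]),tri("top",[[288.3,195.5]],"scene",[[318,251]]))
print("bottle at z=.121 cap",plane("top",cr([[239,301]]),.121).round(4))
# grey-level column scan of front face
g=cv2.cvtColor(im,cv2.COLOR_RGB2GRAY)
for u in (262,275,320,340,360,375): print(u,g[170:204,u].tolist())
```

```text
edge (array([529.6,  27.9]), array([177.5,  33.4]), 68.0)
edge corners [[0.5769, 0.1038], [0.5122, -0.061], [0.4805, -0.0479], [0.5465, 0.1148]]
bed top front [[0.6875, 0.1476], [0.6496, -0.1076]] -8.45
bed bottom front [[0.6851, 0.1403], [0.6711, 0.0458], [0.6485, -0.1103]] -8.32
red inner [[0.6431, -0.1265], [0.5974, -0.1151]] red outer [[0.6407, -0.1469], [0.5937, -0.1377]]
bottle tip/cap (array([0.63805045, 0.07691924, 0.14347977]), np.float64(0.002191429448375292)) (array([0.6360653 , 0.07454517, 0.11923288]), np.float64(0.0003235955431917011))
bottle at z=.121 cap [[0.6356 0.075 ]]
262 [81, 80, 80, 80, 81, 81, 80, 81, 80, 70, 37, 31, 47, 90, 127, 132, 134, 134, 134, 134, 132, 130, 133, 134, 132, 130, 131, 132, 133, 133, 135, 135, 134, 134]
275 [82, 82, 82, 82, 82, 82, 81, 78, 72, 70, 67, 52, 29, 28, 48, 83, 110, 115, 117, 116, 113, 113, 117, 117, 114, 113, 113, 113, 113, 115, 117, 122, 130, 133]
320 [47, 48, 60, 76, 81, 81, 79, 80, 80, 80, 80, 80, 80, 79, 80, 79, 69, 42, 30, 46, 91, 127, 130, 132, 133, 133, 132, 131, 118, 87, 72, 71, 71, 71]
340 [75, 64, 49, 46, 50, 63, 77, 79, 80, 79, 79, 79, 79, 80, 81, 80, 81, 81, 80, 68, 35, 36, 78, 118, 127, 128, 129, 129, 129, 127, 127, 129, 128, 127]
360 [81, 80, 80, 73, 56, 47, 47, 58, 79, 82, 82, 81, 82, 81, 80, 81, 81, 81, 80, 81, 80, 71, 45, 32, 44, 89, 125, 127, 127, 131, 135, 134, 132, 130]
375 [81, 80, 81, 81, 79, 73, 53, 48, 49, 62, 81, 82, 82, 82, 81, 82, 83, 83, 82, 81, 81, 82, 82, 72, 43, 31, 37, 74, 107, 112, 111, 109, 108, 110]
```

>>> carry_out(deltas=[{"hand": 87,"dp": [-1,-0.57,0],"spin": -0.0733},{"hand": 87,"dp": [-1,-0.57,0],"spin": -0.0733},{"hand": 87,"dp": [-1,-0.57,0],"spin": -0.0733},{"hand": 87,"dp": [-1,-0.57,0],"spin": -0.0733},{"hand": 87,"dp": [-1,-0.57,0],"spin": -0.0733},{"hand": 87,"dp": [-1,-0.57,0],"spin": -0.0733},{"hand": 87,"dp": [-1,-0.57,0],"spin": -0.0733}], force=20)

```text
time: 0.8
ee_pos: [0.4141, 0.3512, 0.2225]
eef_rot: [0.078, 0.997, -0.001, 0.001]
ft_force: [-0.1, -0.2, -0.9]
width: 0.0872
grip_force: 0.0
```

```bash
cat >> h.py <<'E'
from scipy.spatial.transform import Rotation as Q
def go(x,y,z,ydeg=81.5,st=None,pos=None):
    st=st or read_state(); R=Q.from_quat(st["eef_rot"]).as_matrix()
    p=st["ee_pos"] if pos is None else np.array(pos)
    d=R.T@(np.array([x,y,z])-p)/.25
    cur=np.degrees(np.arctan2(R[1,1],R[0,1])); dd=(ydeg-cur+90)%180-90
    print("t",round(st["time"],2),"p",st["ee_pos"].round(4),"ya",cur.round(2),"tilt",R[2].round(4),"-> dp",d.round(4),"spin",round(-dd/180,4),"rows>=",round(np.linalg.norm(d)*5,1),"F",st["ft_force"].round(1),"w",round(st["width"],4))
E
python3 -c "
from h import *
go(.636,.075,.223)"
```

```text
t 0.8 p [0.4141 0.3512 0.2225] ya 81.09 tilt [-0.0016 -0.0015 -1.    ] -> dp [-1.048  -0.954   0.0012] spin -0.0023 rows>= 7.1 F [-0.1 -0.2 -0.9] w 0.0872
```

>>> carry_out(deltas=[{"hand": 87,"dp": [-0.7,-0.954,0],"spin": -0.0023},{"hand": 87,"dp": [-0.7,-0.954,0],"spin": -0.0023},{"hand": 87,"dp": [-0.7,-0.954,0],"spin": -0.0023},{"hand": 87,"dp": [-0.7,-0.954,0],"spin": -0.0023},{"hand": 87,"dp": [-0.7,-0.954,0],"spin": -0.0023},{"hand": 87,"dp": [-0.7,-0.954,0],"spin": -0.0023},{"hand": 87,"dp": [-0.7,-0.954,0],"spin": -0.0023},{"hand": 87,"dp": [-0.7,-0.954,0],"spin": -0.0023}])

```text
time: 1.6
ee_pos: [0.5483, 0.0949, 0.2221]
eef_rot: [0.07, 0.998, -0.0, -0.0]
ft_force: [-0.8, 0.6, -0.1]
width: 0.0869
grip_force: 0.0
```

Run:
```python
from h import *
import pickle
st=read_state(); im=camera("wrist"); cv2.imwrite("pics/w1.png",im[:,:,::-1]); pickle.dump(st,open("w1.pkl","wb"))
for c in blobs(im,(105,110,30),(125,255,255),100):
    print(c.mean(0).round(),cv2.minAreaRect(c.astype(np.float32)),rect(plane("wrist",c,.025,st)))
go(.636,.075,.19)
```

```text
[275. 226.] ((274.8847961425781, 226.16571044921875), (33.72892761230469, 10.418490409851074), 12.994616508483887) (array([549.6,  44.3]), array([32.2, 10.4]), 68.3)
[311. 219.] ((299.3235778808594, 219.20590209960938), (93.86127471923828, 35.16766357421875), 14.03624439239502) (array([546.6,  69.3]), array([88.9, 34.7]), 67.6)
[188. 200.] ((187.5, 200.0), (28.0, 35.0), 90.0) (array([513., -33.]), array([31. , 26.6]), 82.0)
t 1.65 p [0.5479 0.0963 0.2221] ya 82.07 tilt [ 9.e-04  3.e-04 -1.e+00] -> dp [-0.3609 -0.0359  0.1281] spin 0.0032 rows>= 1.9 F [0.  0.8 0.3] w 0.0871
```

View pics/w1.png

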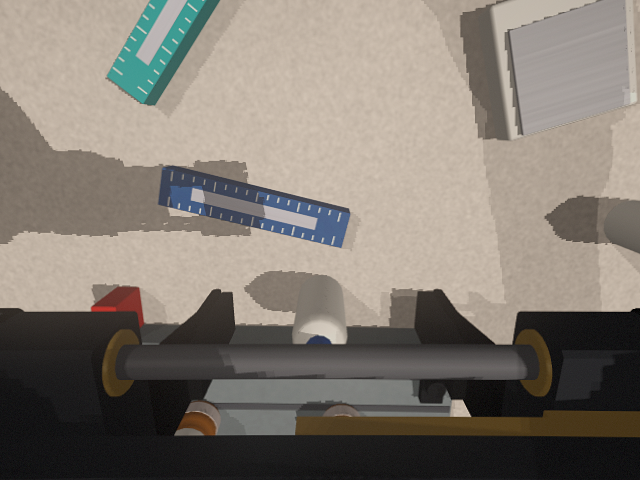

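The wrist view shows the bottle between the open fingers: near base edge at about (320,276), cap at (319,342), fingers at x≈225 and 430. The straightedge corners in this view are about (165,167), (350,210), (342,247) and (160,203).

Run:
```python
from h import *
import pickle
st=pickle.load(open("w1.pkl","rb"))
print("base near",plane("wrist",[[321,276]],0,st),"left/right",plane("wrist",[[299,300],[345,300]],.03,st))
print("bed bottom",plane("wrist",[[260,323],[370,323]],0,st))
print("se top corners",plane("wrist",[[176,166],[350,210],[342,247],[168,207]],.025,st).round(4).tolist(), plane("wrist",[[160,203],[342,248]],.025,st))
print("red near/inner",plane("wrist",[[139,287]],.05,st),plane("wrist",[[145,323]],0,st))
```

```text
base near [[0.61650545 0.07886346]] left/right [[0.62738302 0.05523011]
 [0.63398628 0.10121969]]
bed bottom [[0.66243211 0.00323243]
 [0.67990688 0.12479245]]
se top corners [[0.4807, -0.0352], [0.5441, 0.1179], [0.5795, 0.1055], [0.5168, -0.0525]] [[ 0.51200894 -0.05892702]
 [ 0.58056846  0.1053901 ]]
red near/inner [[ 0.58362259 -0.08821788]] [[ 0.64397424 -0.12305872]]
```

>>> carry_out(deltas=[{"hand": 87,"dp": [-0.365,-0.035,0],"spin": 0.003},{"hand": 87,"dp": [-0.365,-0.035,0],"spin": 0.003},{"hand": 87,"dp": [-0.365,-0.035,0],"spin": 0.003},{"hand": 87,"dp": [-0.365,-0.035,0.1],"spin": 0.003},{"hand": 87,"dp": [-0.365,-0.035,0.25],"spin": 0.003},{"hand": 87,"dp": [-0.365,-0.035,0.4],"spin": 0.003},{"hand": 87,"dp": [-0.365,-0.035,0.5],"spin": 0.003},{"hand": 87,"dp": [-0.365,-0.035,0.56],"spin": 0.003},{"hand": 87,"dp": [-0.365,-0.035,0.59],"spin": 0.003},{"hand": 87,"dp": [-0.365,-0.035,0.59],"spin": 0.003}])

```text
time: 2.65
ee_pos: [0.6371, 0.0748, 0.0749]
eef_rot: [0.074, 0.997, 0.0, -0.0]
ft_force: [0.3, -0.3, 1.1]
width: 0.0869
grip_force: 0.0
```

```bash
python3 -c "
from h import *
go(.637,.0755,.074)"
```

```text
t 2.65 p [0.6371 0.0748 0.0749] ya 81.54 tilt [ 6.e-04  2.e-04 -1.e+00] -> dp [0.0009 0.0027 0.0037] spin 0.0002 rows>= 0.0 F [ 0.3 -0.3  1.1] w 0.0869
```

>>> carry_out(deltas=[{"hand": 40,"dp": [0,0,0],"spin": 0},{"hand": 40,"dp": [0,0,0],"spin": 0},{"hand": 40,"dp": [0,0,0],"spin": 0},{"hand": 40,"dp": [0,0,0],"spin": 0},{"hand": 40,"dp": [0,0,0],"spin": 0},{"hand": 40,"dp": [0,0,0],"spin": 0},{"hand": 40,"dp": [0,0,0],"spin": 0},{"hand": 40,"dp": [0,0,0],"spin": 0}], force=15)

```text
time: 3.45
ee_pos: [0.6375, 0.074, 0.0752]
eef_rot: [0.074, 0.997, 0.0, 0.0]
ft_force: [0.8, 0.8, 0.7]
width: 0.0475
grip_force: 15.0
```

>>> carry_out(deltas=[{"hand": 40,"dp": [0,0,-0.05],"spin": 0},{"hand": 40,"dp": [0,0,-0.13],"spin": 0},{"hand": 40,"dp": [0,0,-0.22],"spin": 0},{"hand": 40,"dp": [0,0,-0.32],"spin": 0},{"hand": 40,"dp": [0,0,-0.42],"spin": 0},{"hand": 40,"dp": [0,0,-0.46],"spin": 0},{"hand": 40,"dp": [0,0,-0.46],"spin": 0}])

```text
time: 4.15
ee_pos: [0.6382, 0.0738, 0.1917]
eef_rot: [0.074, 0.997, 0.0, 0.001]
ft_force: [-0.4, 0.5, -1.9]
width: 0.0477
grip_force: 15.0
```

```bash
python3 -c "
from h import *
go(.4115,-.2935,.19)
go(.525,-.11,.19)"
```

```text
t 4.15 p [0.6382 0.0738 0.1917] ya 81.47 tilt [-0.0025  0.0011 -1.    ] -> dp [ 0.6788 -1.5876  0.0035] spin -0.0002 rows>= 8.6 F [-0.4  0.5 -1.9] w 0.0477
t 4.15 p [0.6382 0.0738 0.1917] ya 81.47 tilt [-0.0025  0.0011 -1.    ] -> dp [ 0.3387 -0.7944  0.0052] spin -0.0002 rows>= 4.3 F [-0.4  0.5 -1.9] w 0.0477
```

>>> carry_out(deltas=[{"hand": 40,"dp": [0.03,-0.07,0],"spin": 0},{"hand": 40,"dp": [0.08,-0.19,0],"spin": 0},{"hand": 40,"dp": [0.14,-0.33,0],"spin": 0},{"hand": 40,"dp": [0.2,-0.47,0],"spin": 0},{"hand": 40,"dp": [0.26,-0.61,0],"spin": 0},{"hand": 40,"dp": [0.32,-0.75,0],"spin": 0},{"hand": 40,"dp": [0.37,-0.87,0],"spin": 0},{"hand": 40,"dp": [0.4,-0.94,0],"spin": 0},{"hand": 40,"dp": [0.4,-0.94,0],"spin": 0}])

```text
time: 5.05
ee_pos: [0.5015, -0.1466, 0.1889]
eef_rot: [0.077, 0.997, -0.0, -0.001]
ft_force: [-0.6, 0.4, -1.3]
width: 0.0474
grip_force: 15.0
```

```bash
python3 -c "
from h import *
go(.4115,-.2935,.0805)"
```

```text
t 5.05 p [ 0.5015 -0.1466  0.1889] ya 81.21 tilt [ 1.9e-03 -6.0e-04 -1.0e+00] -> dp [ 0.2651 -0.6354  0.4346] spin -0.0016 rows>= 4.1 F [-0.6  0.4 -1.3] w 0.0474
```

>>> carry_out(deltas=[{"hand": 40,"dp": [0.03,-0.07,0],"spin": 0},{"hand": 40,"dp": [0.09,-0.2,0],"spin": 0},{"hand": 40,"dp": [0.15,-0.36,0],"spin": 0},{"hand": 40,"dp": [0.21,-0.5,0],"spin": 0},{"hand": 40,"dp": [0.25,-0.6,0],"spin": 0},{"hand": 40,"dp": [0.265,-0.635,0],"spin": 0},{"hand": 40,"dp": [0.265,-0.635,0],"spin": 0},{"hand": 40,"dp": [0.265,-0.635,0.06],"spin": 0},{"hand": 40,"dp": [0.265,-0.635,0.16],"spin": 0},{"hand": 40,"dp": [0.265,-0.635,0.26],"spin": 0},{"hand": 40,"dp": [0.265,-0.635,0.34],"spin": 0},{"hand": 40,"dp": [0.265,-0.635,0.39],"spin": 0},{"hand": 40,"dp": [0.265,-0.635,0.41],"spin": 0},{"hand": 40,"dp": [0.265,-0.635,0.42],"spin": 0},{"hand": 40,"dp": [0.265,-0.635,0.42],"spin": 0}])

```text
time: 6.55
ee_pos: [0.4152, -0.2908, 0.0854]
eef_rot: [0.074, 0.997, -0.0, 0.0]
ft_force: [0.3, 0.3, -1.1]
width: 0.0474
grip_force: 15.0
```

```bash
python3 -c "
from h import *
go(.4115,-.2935,.0795)
im=camera('top'); cv2.imwrite('pics/t2.png',cv2.resize(im[230:360,390:550,::-1],None,fx=4,fy=4))"
```

```text
t 6.55 p [ 0.4152 -0.2908  0.0854] ya 81.51 tilt [-5.e-04 -0.e+00 -1.e+00] -> dp [ 0.013  -0.013   0.0235] spin 0.0 rows>= 0.1 F [ 0.3  0.3 -1.1] w 0.0474
```

View pics/t2.png

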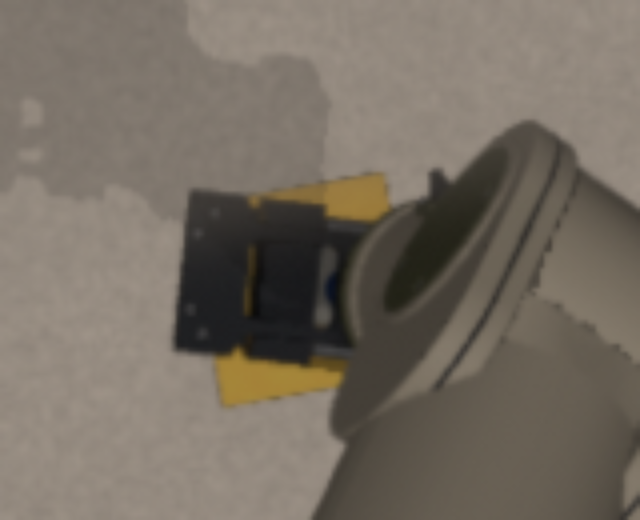

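The arm hides the bottle, but the yellow mat shows on both sides of the gripper, which is centred over it. I'll lower the bottle until it touches and release.

>>> carry_out(deltas=[{"hand": 40,"dp": [0.012,-0.012,0.008],"spin": 0},{"hand": 40,"dp": [0.012,-0.012,0.015],"spin": 0},{"hand": 40,"dp": [0.012,-0.012,0.02],"spin": 0},{"hand": 40,"dp": [0.012,-0.012,0.024],"spin": 0},{"hand": 40,"dp": [0.012,-0.012,0.026],"spin": 0},{"hand": 40,"dp": [0.012,-0.012,0.026],"spin": 0}])

```text
time: 7.2
ee_pos: [0.4118, -0.2935, 0.079]
eef_rot: [0.074, 0.997, 0.0, 0.0]
ft_force: [-0.6, 0.8, 3.3]
width: 0.0472
grip_force: 15.0
```

>>> carry_out(deltas=[{"hand": 52,"dp": [0,0,0],"spin": 0},{"hand": 60,"dp": [0,0,0],"spin": 0},{"hand": 75,"dp": [0,0,0],"spin": 0},{"hand": 87,"dp": [0,0,0],"spin": 0},{"hand": 87,"dp": [0,0,0],"spin": 0},{"hand": 87,"dp": [0,0,0],"spin": 0},{"hand": 87,"dp": [0,0,-0.1],"spin": 0},{"hand": 87,"dp": [0,0,-0.25],"spin": 0},{"hand": 87,"dp": [0,0,-0.4],"spin": 0},{"hand": 87,"dp": [0,0,-0.55],"spin": 0},{"hand": 87,"dp": [0,0,-0.6],"spin": 0},{"hand": 87,"dp": [0,0,-0.6],"spin": 0}])

```text
time: 8.4
ee_pos: [0.4121, -0.2939, 0.2301]
eef_rot: [0.074, 0.997, -0.0, 0.002]
ft_force: [-0.1, -0.6, -0.8]
width: 0.0871
grip_force: 0.0
```

```bash
python3 -c "
from h import *
st=read_state(); 
go(.4925,.0429,.2301,68)
go(.46,-.05,.2301,68)"
```

```text
t 8.4 p [ 0.4121 -0.2939  0.2301] ya 81.49 tilt [-3.3e-03 -3.0e-04 -1.0e+00] -> dp [-1.1850e-01  1.3799e+00 -2.0000e-04] spin 0.0749 rows>= 6.9 F [-0.1 -0.6 -0.8] w 0.0871
t 8.4 p [ 0.4121 -0.2939  0.2301] ya 81.49 tilt [-3.3e-03 -3.0e-04 -1.0e+00] -> dp [-4.500e-02  9.931e-01 -4.000e-04] spin 0.0749 rows>= 5.0 F [-0.1 -0.6 -0.8] w 0.0871
```

>>> carry_out(deltas=[{"hand": 87,"dp": [-0.045,0.99,0],"spin": 0.075},{"hand": 87,"dp": [-0.045,0.99,0],"spin": 0.075},{"hand": 87,"dp": [-0.045,0.99,0],"spin": 0.075},{"hand": 87,"dp": [-0.045,0.99,0],"spin": 0.075},{"hand": 87,"dp": [-0.045,0.99,0],"spin": 0.075},{"hand": 87,"dp": [-0.045,0.99,0],"spin": 0.075},{"hand": 87,"dp": [-0.045,0.99,0],"spin": 0.075}])

```text
time: 9.1
ee_pos: [0.4586, -0.0486, 0.2268]
eef_rot: [0.189, 0.982, -0.0, -0.001]
ft_force: [-0.1, -0.7, -0.6]
width: 0.087
grip_force: 0.0
```

Run:
```python
from h import *
go(.4925,.0429,.01,68)
go(.4825,.0469,.01,68)
im=camera("top"); cv2.imwrite("pics/t3.png",cv2.resize(im[100:340,200:520,::-1],None,fx=2.5,fy=2.5))
```

```text
t 9.1 p [ 0.4586 -0.0486  0.2268] ya 68.21 tilt [ 0.0024 -0.0012 -1.    ] -> dp [0.0078 0.3911 0.8668] spin 0.0012 rows>= 4.8 F [-0.1 -0.7 -0.6] w 0.087
t 9.1 p [ 0.4586 -0.0486  0.2268] ya 68.21 tilt [ 0.0024 -0.0012 -1.    ] -> dp [0.0509 0.3911 0.8669] spin 0.0012 rows>= 4.8 F [-0.1 -0.7 -0.6] w 0.087
```

View pics/t3.png

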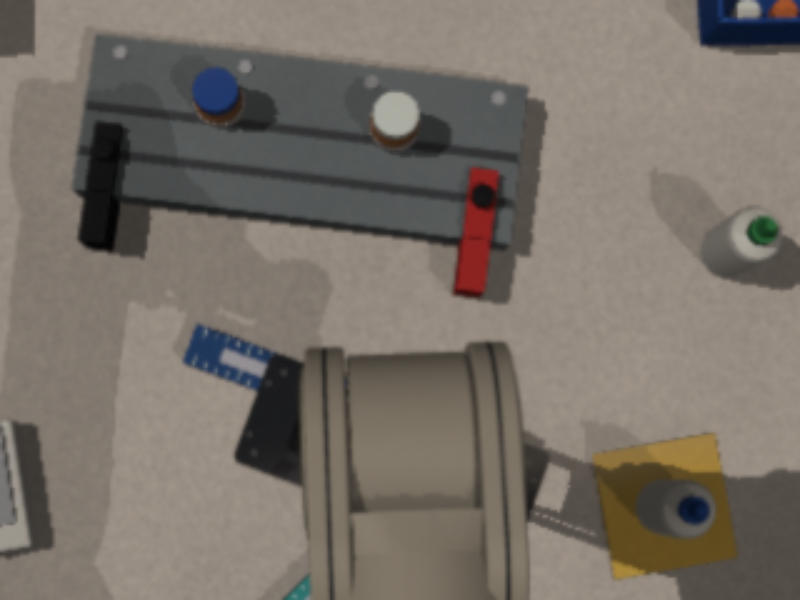

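The bottle stands on the mat (base around crop 665,508, mat spanning 595–735) and the lane is clear. Next I'll go down behind the straightedge with the fingers open.

>>> carry_out(deltas=[{"hand": 87,"dp": [0.05,0.39,0],"spin": 0.001},{"hand": 87,"dp": [0.05,0.39,0],"spin": 0.001},{"hand": 87,"dp": [0.05,0.39,0.15],"spin": 0.001},{"hand": 87,"dp": [0.05,0.39,0.32],"spin": 0.001},{"hand": 87,"dp": [0.05,0.39,0.5],"spin": 0.001},{"hand": 87,"dp": [0.05,0.39,0.66],"spin": 0.001},{"hand": 87,"dp": [0.05,0.39,0.78],"spin": 0.001},{"hand": 87,"dp": [0.05,0.39,0.84],"spin": 0.001},{"hand": 87,"dp": [0.05,0.39,0.867],"spin": 0.001},{"hand": 87,"dp": [0.05,0.39,0.867],"spin": 0.001}])

```text
time: 10.15
ee_pos: [0.4836, 0.0429, 0.0111]
eef_rot: [0.194, 0.981, -0.001, -0.001]
ft_force: [-0.1, 0.2, -0.5]
width: 0.087
grip_force: 0.0
```

Run:
```python
from h import *
import pickle
st=read_state();go(.53,.04,.01,81.55)
im=camera("wrist"); cv2.imwrite("pics/w2.png",im[:,:,::-1]);pickle.dump(st,open("w2.pkl","wb"))
```

```text
t 10.15 p [0.4836 0.0429 0.0111] ya 67.67 tilt [ 0.001  -0.0015 -1.    ] -> dp [-0.1762  0.0597  0.0041] spin -0.0771 rows>= 0.9 F [-0.1  0.2 -0.5] w 0.087
```

View pics/w2.png

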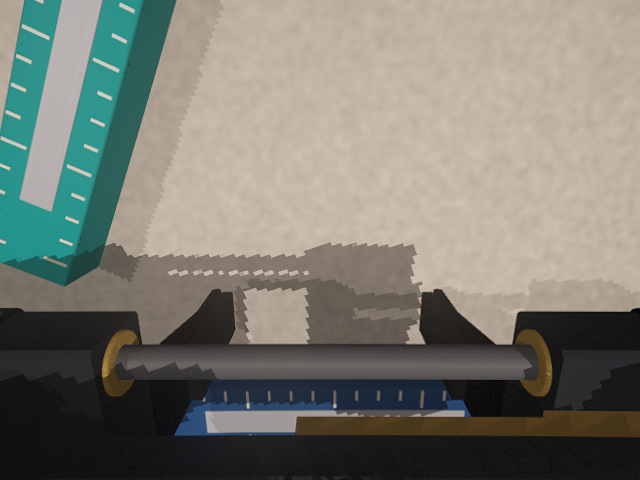

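The wrist view shows the straightedge just ahead of both fingers, roughly centred, with the teal bar clear on the left. I'll push and turn it towards the bed.

>>> carry_out(deltas=[{"hand": 87,"dp": [-0.03,0.005,0.004],"spin": 0},{"hand": 87,"dp": [-0.06,0.01,0.004],"spin": -0.006},{"hand": 87,"dp": [-0.09,0.014,0.004],"spin": -0.014},{"hand": 87,"dp": [-0.12,0.019,0.004],"spin": -0.022},{"hand": 87,"dp": [-0.15,0.024,0.004],"spin": -0.03},{"hand": 87,"dp": [-0.18,0.029,0.004],"spin": -0.038},{"hand": 87,"dp": [-0.21,0.034,0.004],"spin": -0.046},{"hand": 87,"dp": [-0.24,0.038,0.004],"spin": -0.054},{"hand": 87,"dp": [-0.27,0.043,0.004],"spin": -0.062},{"hand": 87,"dp": [-0.3,0.048,0.004],"spin": -0.07},{"hand": 87,"dp": [-0.33,0.053,0.004],"spin": -0.077},{"hand": 87,"dp": [-0.36,0.058,0.004],"spin": -0.077},{"hand": 87,"dp": [-0.39,0.063,0.004],"spin": -0.077},{"hand": 87,"dp": [-0.408,0.065,0.004],"spin": -0.077},{"hand": 87,"dp": [-0.408,0.065,0.004],"spin": -0.077}])

```text
time: 11.7
ee_pos: [0.5856, 0.0209, 0.0108]
eef_rot: [0.073, 0.997, -0.0, 0.001]
ft_force: [0.0, -0.1, 0.5]
width: 0.0868
grip_force: 0.0
```

Run:
```python
from h import *
n,t=np.array([.989,-.147]),np.array([.147,.989])
p=read_state()["ee_pos"][:2]; print("n,t",p@n,p@t)
go(.5841,.0193,.01,81.55)
im=camera("top")
cs=[c for c in blobs(im,(105,110,30),(125,255,255),20) if 200<c[:,1].mean()<270 and c[:,0].mean()<400]
for c in cs: P=plane("top",c,.025); print(rect(P),"n",(P@n).min().round(4),(P@n).max().round(4),"t",(P@t).min().round(4),(P@t).max().round(4))
```

```text
n,t 0.5760931625143962 0.10676792277242386
t 11.7 p [0.5856 0.0209 0.0108] ya 81.64 tilt [-1.2e-03 -1.0e-04 -1.0e+00] -> dp [ 0.005  -0.0073  0.0032] spin 0.0005 rows>= 0.0 F [ 0.  -0.1  0.5] w 0.0868
```

>>> carry_out(deltas=[{"hand": 87,"dp": [-0.02,0,0.003],"spin": 0},{"hand": 87,"dp": [-0.04,0,0.003],"spin": 0},{"hand": 87,"dp": [-0.06,0,0.003],"spin": 0},{"hand": 87,"dp": [-0.08,0,0.003],"spin": 0},{"hand": 87,"dp": [-0.09,0,0.003],"spin": 0},{"hand": 87,"dp": [-0.1,0,0.003],"spin": 0},{"hand": 87,"dp": [-0.108,0,0.003],"spin": 0},{"hand": 87,"dp": [-0.112,0,0.003],"spin": 0}])

```text
time: 12.55
ee_pos: [0.6125, 0.0171, 0.01]
eef_rot: [0.073, 0.997, 0.0, 0.0]
ft_force: [-1.5, 1.3, -1.3]
width: 0.0867
grip_force: 1.0
```

Run:
```python
from h import *
n,t=np.array([.989,-.147]),np.array([.147,.989])
st=read_state();p=st["ee_pos"][:2]; print("n,t",p@n,p@t,st["ft_force"].round(1))
im=camera("top")
for c in blobs(im,(105,110,30),(125,255,255),12):
    P=plane("top",c,.025); print(c.mean(0).round(),"n",(P@n).min().round(4),(P@n).max().round(4),"t",(P@t).min().round(4),(P@t).max().round(4))
cv2.imwrite("pics/t4.png",cv2.resize(im[100:260,210:430,::-1],None,fx=3.5,fy=3.5))
```

```text
n,t 0.6032097597374912 0.1069784148354692 [-1.5  1.3 -1.3]
[478. 304.] n 0.4398 0.4597 t -0.2627 -0.2388
[286. 136.] n 0.7423 0.783 t 0.1799 0.219
[529.  78.] n 0.8563 1.0703 t -0.4561 -0.2003
```

View pics/t4.png

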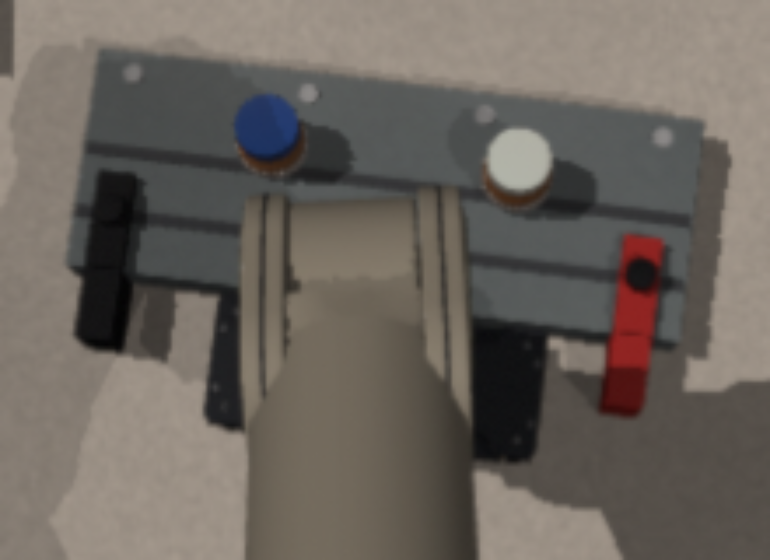

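The gripper hides the straightedge here, and the jars and stops haven't moved. I'll push on in small steps and watch the force.

>>> carry_out(deltas=[{"hand": 87,"dp": [-0.008,0,0],"spin": 0},{"hand": 87,"dp": [-0.014,0,0],"spin": 0},{"hand": 87,"dp": [-0.02,0,0],"spin": 0},{"hand": 87,"dp": [-0.024,0,0],"spin": 0}])

```text
time: 13.0
ee_pos: [0.6184, 0.0163, 0.01]
eef_rot: [0.073, 0.997, 0.0, 0.0]
ft_force: [-1.5, 0.8, -0.5]
width: 0.0872
grip_force: 0.9
```

>>> carry_out(deltas=[{"hand": 87,"dp": [-0.004,0,0],"spin": 0},{"hand": 87,"dp": [-0.008,0,0],"spin": 0}])

```text
time: 13.2
ee_pos: [0.6194, 0.0163, 0.01]
eef_rot: [0.073, 0.997, 0.0, -0.001]
ft_force: [-9.2, 1.2, 5.0]
width: 0.0871
grip_force: 4.6
```

>>> carry_out(deltas=[{"hand": 87,"dp": [-0.004,0,0],"spin": 0},{"hand": 87,"dp": [-0.008,0,0],"spin": 0}])

```text
time: 13.4
ee_pos: [0.6199, 0.0165, 0.0098]
eef_rot: [0.073, 0.997, 0.0, -0.003]
ft_force: [-16.2, 3.2, 11.9]
width: 0.0871
grip_force: 8.5
```

>>> carry_out(deltas=[{"hand": 87,"dp": [0.03,0,0],"spin": 0},{"hand": 87,"dp": [0.1,0,0],"spin": 0},{"hand": 87,"dp": [0.2,0,-0.1],"spin": 0},{"hand": 60,"dp": [0.4,0,-0.25],"spin": 0},{"hand": 20,"dp": [0.6,0,-0.4],"spin": 0},{"hand": 0,"dp": [0.6,0,-0.6],"spin": 0},{"hand": 0,"dp": [0.6,0,-0.6],"spin": 0}])

```text
time: 14.1
ee_pos: [0.4744, 0.038, 0.1646]
eef_rot: [0.072, 0.997, 0.001, 0.003]
ft_force: [1.4, 0.2, 0.1]
width: 0.0628
grip_force: 0.0
```

Run:
```python
from h import *
n,t=np.array([.989,-.147]),np.array([.147,.989])
im=camera("top")
P=[plane("top",c,.025) for c in blobs(im,(105,110,30),(125,255,255),12) if 170<c[:,1].mean()<260 and c[:,0].mean()<420]
for p in P: print("n",(p@n).min().round(4),(p@n).max().round(4),"t",(p@t).min().round(4),(p@t).max().round(4))
if P: print(rect(np.vstack(P)))
for nm,lo,hi in(("red",(0,190,60),(5,255,255)),("blk",(0,0,0),(180,255,28))):
  for c in blobs(im,lo,hi,100):
    if 220<c[:,0].mean()<420 and 120<c[:,1].mean()<230:
        p=plane("top",c,.05); q=p[p@n<.64]; print(nm,c.mean(0).round(),"n",(p@n).min().round(4),"t",np.percentile(q@t,[3,97]).round(4) if len(q) else 0)
go(.66,.19,.16); 
cv2.imwrite("pics/t5.png",cv2.resize(im[110:250,215:415,::-1],None,fx=4,fy=4,interpolation=2))
```

```text
n 0.6202 0.6312 t 0.1065 0.1436
n 0.6196 0.6566 t 0.0166 0.1031
n 0.6464 0.6567 t 0.0672 0.1041
n 0.6467 0.6575 t 0.1081 0.1434
n 0.6204 0.6578 t 0.1477 0.1943
(array([647.2,  10.4]), array([177.8,  37.3]), 81.0)
red [389. 199.] n 0.6079 t [-0.0482 -0.027 ]
blk [241. 174.] n 0.6091 t [0.2649 0.2938]
t 14.15 p [0.4753 0.0382 0.1659] ya 81.68 tilt [-0.0082  0.0038 -1.    ] -> dp [-0.643   0.7078  0.0315] spin 0.001 rows>= 4.8 F [ 2.7 -0.3  2.3] w 0.0587
```

View pics/t5.png

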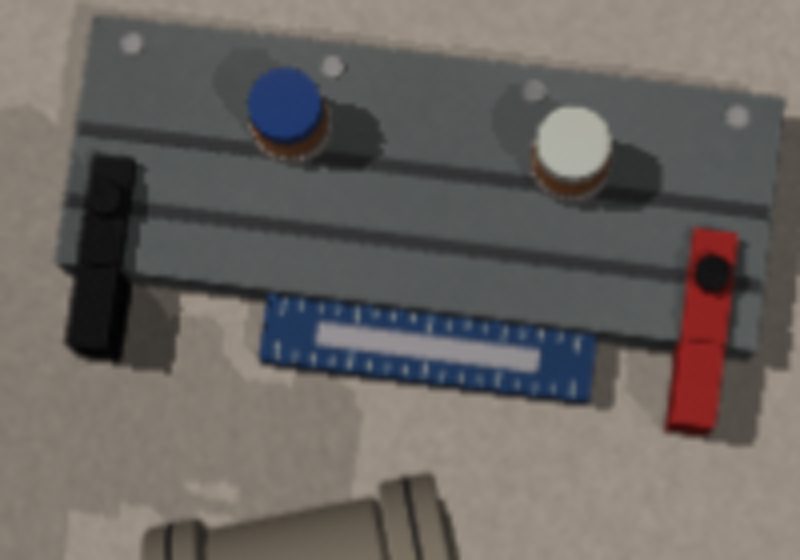

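The straightedge lies flush on the bed face, about 43 mm short of the red stop. Next, closed fingers go in at its left end.

```bash
python3 -c "
from h import *
go(.6616,.1261,.010)"
```

```text
t 14.15 p [0.4753 0.0382 0.1659] ya 81.68 tilt [-0.0082  0.0038 -1.    ] -> dp [-0.6814  0.4535  0.6309] spin 0.001 rows>= 5.2 F [ 2.7 -0.3  2.3] w 0.0587
```

>>> carry_out(deltas=[{"hand": 0,"dp": [-0.2,0.13,0],"spin": 0.001},{"hand": 0,"dp": [-0.35,0.23,0],"spin": 0.001},{"hand": 0,"dp": [-0.5,0.33,0],"spin": 0.001},{"hand": 0,"dp": [-0.62,0.41,0],"spin": 0.001},{"hand": 0,"dp": [-0.68,0.453,0],"spin": 0.001},{"hand": 0,"dp": [-0.68,0.453,0.15],"spin": 0.001},{"hand": 0,"dp": [-0.68,0.453,0.3],"spin": 0.001},{"hand": 0,"dp": [-0.68,0.453,0.3],"spin": 0.001},{"hand": 0,"dp": [-0.68,0.453,0.3],"spin": 0.001}])

```text
time: 15.05
ee_pos: [0.6586, 0.1248, 0.0855]
eef_rot: [0.074, 0.997, -0.0, -0.0]
ft_force: [0.0, 0.6, 0.2]
width: 0.0005
grip_force: 0.0
```

```bash
python3 -c "
from h import *
go(.6616,.1261,.010)"
```

```text
t 15.05 p [0.6586 0.1248 0.0855] ya 81.47 tilt [ 0.e+00 -2.e-04 -1.e+00] -> dp [-0.0111  0.0072  0.3022] spin -0.0001 rows>= 1.5 F [0.  0.6 0.2] w 0.0005
```

>>> carry_out(deltas=[{"hand": 0,"dp": [-0.006,0.01,0.06],"spin": 0},{"hand": 0,"dp": [-0.006,0.01,0.14],"spin": 0},{"hand": 0,"dp": [-0.006,0.01,0.22],"spin": 0},{"hand": 0,"dp": [-0.006,0.01,0.28],"spin": 0},{"hand": 0,"dp": [-0.006,0.01,0.3],"spin": 0},{"hand": 0,"dp": [-0.006,0.01,0.3],"spin": 0}])

```text
time: 15.65
ee_pos: [0.6604, 0.1272, 0.0101]
eef_rot: [0.074, 0.997, 0.0, -0.0]
ft_force: [-1.0, -1.1, 0.5]
width: 0.0007
grip_force: 0.0
```

>>> carry_out(deltas=[{"hand": 0,"dp": [0,-0.015,0],"spin": 0},{"hand": 0,"dp": [0,-0.03,0],"spin": 0},{"hand": 0,"dp": [0,-0.045,0],"spin": 0},{"hand": 0,"dp": [0,-0.06,0],"spin": 0},{"hand": 0,"dp": [0,-0.075,0],"spin": 0},{"hand": 0,"dp": [0,-0.09,0],"spin": 0},{"hand": 0,"dp": [0,-0.105,0],"spin": 0},{"hand": 0,"dp": [0,-0.12,0],"spin": 0},{"hand": 0,"dp": [0,-0.135,0],"spin": 0},{"hand": 0,"dp": [0,-0.15,0],"spin": 0},{"hand": 0,"dp": [0,-0.16,0],"spin": 0}])

```text
time: 16.75
ee_pos: [0.6544, 0.0876, 0.0102]
eef_rot: [0.074, 0.997, 0.0, 0.0]
ft_force: [-0.6, 4.6, 3.6]
width: 0.0006
grip_force: 2.2
```

Run:
```python
from h import *
n,t=np.array([.989,-.147]),np.array([.147,.989])
st=read_state();p=st["ee_pos"][:2]; print("n,t",p@n,p@t,st["ft_force"].round(1))
im=camera("top")
P=[plane("top",c,.025) for c in blobs(im,(105,110,30),(125,255,255),12) if 170<c[:,1].mean()<260 and c[:,0].mean()<420]
for p in P: print("n",(p@n).min().round(4),(p@n).max().round(4),"t",(p@t).min().round(4),(p@t).max().round(4))
```

```text
n,t 0.6343256083431529 0.18280606525332938 [-0.6  4.6  3.6]
n 0.6188 0.655 t -0.0044 0.0921
n 0.646 0.6555 t 0.047 0.0824
```

>>> carry_out(deltas=[{"hand": 0,"dp": [0,-0.015,0],"spin": 0},{"hand": 0,"dp": [0,-0.03,0],"spin": 0},{"hand": 0,"dp": [0,-0.045,0],"spin": 0},{"hand": 0,"dp": [0,-0.057,0],"spin": 0},{"hand": 0,"dp": [0,-0.067,0],"spin": 0}])

```text
time: 17.3
ee_pos: [0.6518, 0.0707, 0.01]
eef_rot: [0.074, 0.997, 0.0, -0.0]
ft_force: [-0.2, 3.6, 3.0]
width: 0.0002
grip_force: 2.2
```

>>> carry_out(deltas=[{"hand": 0,"dp": [0,-0.005,0],"spin": 0},{"hand": 0,"dp": [0,-0.009,0],"spin": 0}])

```text
time: 17.5
ee_pos: [0.6515, 0.0688, 0.0101]
eef_rot: [0.074, 0.997, 0.0, 0.0]
ft_force: [-0.5, 4.5, 2.9]
width: 0.0007
grip_force: 2.2
```

>>> carry_out(deltas=[{"hand": 0,"dp": [0,-0.005,0],"spin": 0},{"hand": 0,"dp": [0,-0.009,0],"spin": 0}])

```text
time: 17.7
ee_pos: [0.6512, 0.0667, 0.01]
eef_rot: [0.074, 0.997, 0.0, -0.0]
ft_force: [-0.1, 4.2, 2.8]
width: 0.0005
grip_force: 2.3
```

>>> carry_out(deltas=[{"hand": 0,"dp": [0,-0.005,0],"spin": 0},{"hand": 0,"dp": [0,-0.008,0],"spin": 0}])

```text
time: 17.9
ee_pos: [0.6511, 0.0662, 0.0101]
eef_rot: [0.074, 0.997, 0.001, 0.0]
ft_force: [1.3, 10.0, 0.9]
width: 0.0005
grip_force: 4.9
```

>>> carry_out(deltas=[{"hand": 0,"dp": [0,-0.004,0],"spin": 0},{"hand": 0,"dp": [0,-0.006,0],"spin": 0}])

```text
time: 18.1
ee_pos: [0.6511, 0.0662, 0.0101]
eef_rot: [0.073, 0.997, 0.002, 0.0]
ft_force: [2.4, 12.9, 0.5]
width: 0.0005
grip_force: 6.4
```

>>> carry_out(deltas=[{"hand": 0,"dp": [0,-0.004,0],"spin": 0},{"hand": 0,"dp": [0,-0.006,0],"spin": 0}])

```text
time: 18.3
ee_pos: [0.6509, 0.0662, 0.0101]
eef_rot: [0.073, 0.997, 0.002, 0.001]
ft_force: [2.5, 15.7, 0.5]
width: 0.0003
grip_force: 8.2
```

Force is climbing without movement, so the end is butted. Back off and look.

>>> carry_out(deltas=[{"hand": 0,"dp": [0,0.02,0],"spin": 0},{"hand": 0,"dp": [0,0.06,0],"spin": 0},{"hand": 0,"dp": [0,0.07,-0.15],"spin": 0},{"hand": 20,"dp": [0,0.07,-0.35],"spin": 0},{"hand": 60,"dp": [0.2,0.07,-0.5],"spin": 0},{"hand": 87,"dp": [0.4,0.07,-0.6],"spin": 0},{"hand": 87,"dp": [0.6,0,-0.6],"spin": 0},{"hand": 87,"dp": [0.7,-0.08,-0.6],"spin": 0},{"hand": 87,"dp": [0.7,-0.08,-0.6],"spin": 0},{"hand": 87,"dp": [0.7,-0.08,-0.6],"spin": 0}])

```text
time: 19.3
ee_pos: [0.474, 0.0669, 0.1604]
eef_rot: [0.075, 0.997, 0.0, 0.0]
ft_force: [0.5, 0.7, 0.8]
width: 0.0485
grip_force: 0.0
```

Run:
```python
from h import *
n,t=np.array([.989,-.147]),np.array([.147,.989])
im=camera("top"); sc=camera("scene")
P=np.vstack([plane("top",c,.025) for c in blobs(im,(105,110,30),(125,255,255),12) if 170<c[:,1].mean()<260 and c[:,0].mean()<420])
print("n",(P@n).min().round(4),(P@n).max().round(4),"t",(P@t).min().round(4),(P@t).max().round(4),rect(P))
s=np.c_[P@n,P@t]
for lo,hi in((-.02,.01),(.03,.06),(.07,.1),(.12,.145)):
    q=s[(s[:,1]>lo)&(s[:,1]<hi)]; print(lo,q[:,0].min().round(4),q[:,0].max().round(4))
go(.5841,.0,.01)
a=cv2.resize(im[140:250,240:420,::-1],(800,489),interpolation=2); cv2.imwrite("pics/t6.png",a)
b=cv2.resize(sc[170:400,170:400,::-1],(600,600),interpolation=2); cv2.imwrite("pics/s6.png",b)
```

```text
n 0.6186 0.6572 t -0.0253 0.152 (array([640.4, -31. ]), array([177.4,  37. ]), 81.0)
-0.02 0.6186 0.6554
0.03 0.6196 0.6561
0.07 0.62 0.6567
0.12 0.6202 0.6572
t 19.4 p [0.4754 0.0677 0.1602] ya 81.45 tilt [-9.e-04 -1.e-04 -1.e+00] -> dp [-0.4698 -0.2031  0.6014] spin -0.0003 rows>= 3.9 F [-0.6  0.6 -0.3] w 0.0562
```

View pics/t6.png

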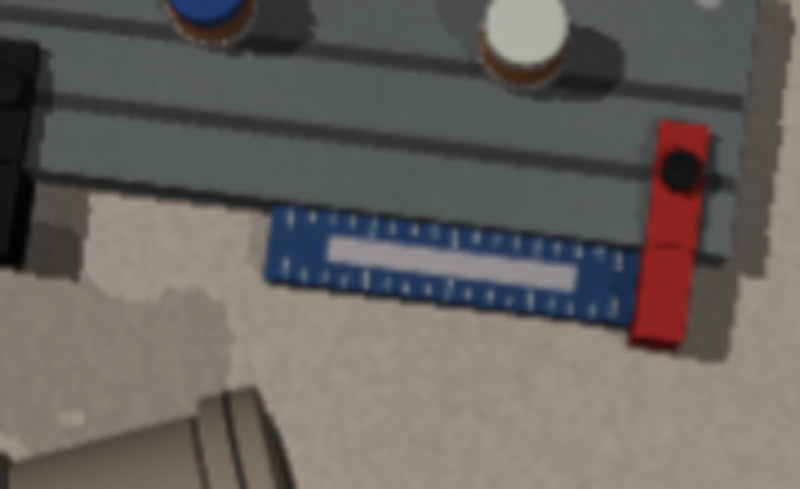

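It looks flush and butted. One gentle two-finger press will confirm it is seated on the face.

```bash
python3 -c "
from h import *
go(.578,-.0217,.010,81.5)"
```

```text
t 19.4 p [0.4754 0.0677 0.1602] ya 81.45 tilt [-9.e-04 -1.e-04 -1.e+00] -> dp [-0.4586 -0.2926  0.6014] spin -0.0003 rows>= 4.1 F [-0.6  0.6 -0.3] w 0.0562
```

>>> carry_out(deltas=[{"hand": 87,"dp": [-0.2,-0.2,0],"spin": 0},{"hand": 87,"dp": [-0.4,-0.293,0],"spin": 0},{"hand": 87,"dp": [-0.42,-0.293,0.1],"spin": 0},{"hand": 87,"dp": [-0.42,-0.293,0.25],"spin": 0},{"hand": 87,"dp": [-0.42,-0.293,0.4],"spin": 0},{"hand": 87,"dp": [-0.42,-0.293,0.53],"spin": 0},{"hand": 87,"dp": [-0.42,-0.293,0.59],"spin": 0},{"hand": 87,"dp": [-0.46,-0.293,0.6],"spin": 0},{"hand": 87,"dp": [-0.5,-0.293,0.6],"spin": 0},{"hand": 87,"dp": [-0.54,-0.293,0.6],"spin": 0},{"hand": 87,"dp": [-0.565,-0.293,0.6],"spin": 0},{"hand": 87,"dp": [-0.575,-0.293,0.6],"spin": 0},{"hand": 87,"dp": [-0.575,-0.293,0.6],"spin": 0}])

```text
time: 20.7
ee_pos: [0.6063, -0.026, 0.0105]
eef_rot: [0.074, 0.997, 0.0, 0.0]
ft_force: [-0.0, -0.1, 0.7]
width: 0.0873
grip_force: 0.0
```

```bash
python3 -c "
from h import *
p=read_state()['ee_pos'];print('n',p[0]*.989-p[1]*.147)
go(.578,-.0217,.010,81.5)"
```

```text
n 0.6034682908343394
t 20.7 p [ 0.6063 -0.026   0.0105] ya 81.47 tilt [-8.e-04  2.e-04 -1.e+00] -> dp [0.1146 0.0003 0.0019] spin -0.0001 rows>= 0.6 F [-0.  -0.1  0.7] w 0.0873
```

>>> carry_out(deltas=[{"hand": 87,"dp": [-0.008,0,0],"spin": 0},{"hand": 87,"dp": [-0.016,0,0],"spin": 0},{"hand": 87,"dp": [-0.022,0,0],"spin": 0},{"hand": 87,"dp": [-0.026,0,0],"spin": 0}])

```text
time: 21.1
ee_pos: [0.6123, -0.0269, 0.0101]
eef_rot: [0.074, 0.997, 0.0, 0.0]
ft_force: [0.8, 0.2, -0.4]
width: 0.0869
grip_force: 0.0
```

>>> carry_out(deltas=[{"hand": 87,"dp": [-0.004,0,0],"spin": 0},{"hand": 87,"dp": [-0.007,0,0],"spin": 0}])

```text
time: 21.3
ee_pos: [0.6129, -0.027, 0.0098]
eef_rot: [0.074, 0.997, 0.0, -0.001]
ft_force: [-7.5, 1.1, 6.1]
width: 0.0869
grip_force: 3.9
```

Contact is at the same face distance as before (n≈0.610), so it is flush. Press slightly more, then retreat.

>>> carry_out(deltas=[{"hand": 87,"dp": [-0.004,0,0],"spin": 0},{"hand": 87,"dp": [-0.008,0,0],"spin": 0},{"hand": 87,"dp": [0.0,0,0],"spin": 0},{"hand": 87,"dp": [0.05,0,0],"spin": 0},{"hand": 87,"dp": [0.15,0,-0.05],"spin": 0},{"hand": 87,"dp": [0.3,0,-0.2],"spin": 0},{"hand": 87,"dp": [0.5,0,-0.4],"spin": 0},{"hand": 87,"dp": [0.6,0.1,-0.6],"spin": 0},{"hand": 87,"dp": [0.65,0.3,-0.6],"spin": 0},{"hand": 87,"dp": [0.65,0.4,-0.6],"spin": 0},{"hand": 87,"dp": [0.65,0.4,-0.6],"spin": 0},{"hand": 87,"dp": [0.65,0.4,-0.6],"spin": 0}])

```text
time: 22.5
ee_pos: [0.4681, 0.0965, 0.1603]
eef_rot: [0.073, 0.997, 0.0, 0.0]
ft_force: [0.0, -1.0, -0.7]
width: 0.0873
grip_force: 0.0
```

Run:
```python
from h import *
n,t=np.array([.989,-.147]),np.array([.147,.989])
im=camera("top"); sc=camera("scene")
P=np.vstack([plane("top",c,.025) for c in blobs(im,(105,110,30),(125,255,255),12) if 170<c[:,1].mean()<260 and c[:,0].mean()<420])
print("n",(P@n).min().round(4),(P@n).max().round(4),"t",(P@t).min().round(4),(P@t).max().round(4),rect(P))
a=cv2.resize(im[100:340,230:530,::-1],(750,600),interpolation=2); cv2.imwrite("pics/t7.png",a)
```

```text
n 0.6186 0.6575 t -0.0253 0.152 (array([640.6, -31. ]), array([177.4,  37.3]), 81.0)
```

View pics/t7.png

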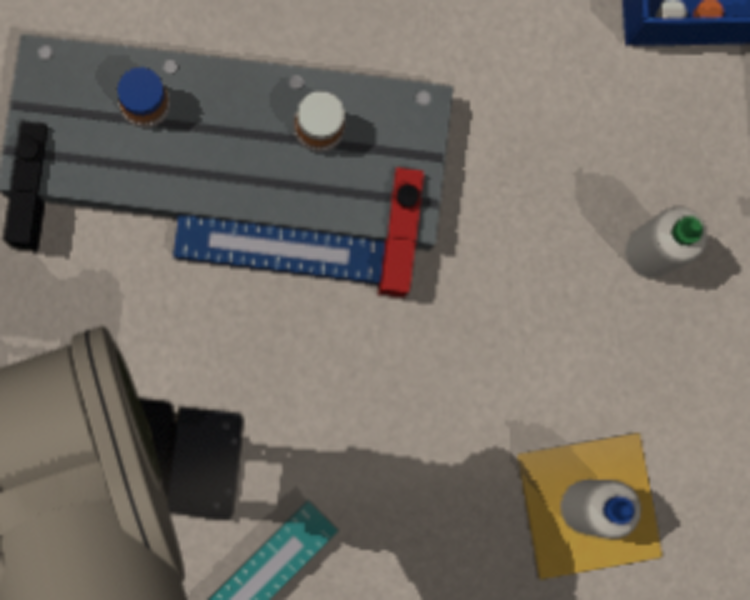

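The straightedge is flush and butted against the red stop, the bottle stands wholly on the mat (around 600,508), and the jars and green bottle are undisturbed. Handing in.

```bash
python3 -c "
from bench import *
print(close_job())"
```

```text
the job is handed in; nothing more can be done
None
```

The job is handed in at about 22.5 s: the blue-capped bottle stands upright, wholly on the yellow mat, and the straightedge lies flush along the bed's front face with its end against the red stop.

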